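# Push the pot off the heat to the back rail and switch its zone off

## Robot

A 7-joint arm with a two-finger parallel gripper is mounted at the origin on a cart in front of the work surface, level with it; the furniture and walls round the work are solid. World frame = base frame: x ahead of the robot, y to its left, z up, the work surface at z = 0. Lengths are in m, angles in rad, forces in N, time in s.
With the tool pointing down it reaches from about 0.425 to 0.975 m from the base axis. Payload 16.7 kg.
Tool frame: the origin (TCP) lies on the centre line of the jaws, within the pads' length; the fingertips stand 19 mm ahead of it and the grasp point (between the pads) is the TCP; z points along the fingers, y is the line along which they close (so a half turn about z gives the same grasp; the last joint's range is limited). The gripper opens to 85 mm and grips with 20 to 120 N. Pads are 22 mm wide; open, the fingers measure 114 mm over their backs; the gripper's body (76 mm by 85 mm) begins 54 mm behind the grasp point. The pads swing forward as they close: fully open they stand 13 mm farther back than shut.
Start: joints at [-1.268, 0.426, 0.074, 1.606, -0.034, 1.111, -0.067], TCP at [0.295, 0.607, 0.214] pointing down, gripper open.
Joint ranges: [-2.85, 2.85], [-0.5, 2.14], [-1.23, 1.37], [0.21, 2.46], [-1.02, 4.16], [0.16, 2.05], [-2.73, 2.73]. Speed limits (rad/s): [1.89, 1.89, 2.39, 2.39, 3.01, 3.01, 3.01].

## Interface

Orientations are given as a rotation vector (axis times angle).
In Python, from plant import read_state, camera, camera_model, finish_job gives the robot as it stands. The module is installed in compiled form; this text tells all that it offers.
- The arm moves only by the tool apply_moves, never from a script. Its argument "deltas" is a list of rows, each an object with "twist": the turn, a rotation vector about the tool's x, y, z each as a share of 0.5 rad, from -1 to 1, a list of three; "translation": the shift along the tool's x, y, z each as a share of 0.04 m, from -1 to 1, a list of three; "jaw": the closure, from 0 (fully open) to 1 (shut). A call has 1 to 20 rows; each row shifts and turns the commanded pose from where the row before left it, along the tool's axes as they then stand; what a row does not reach is not made up. A row lasts 1/8 s, in which the tool goes at most 62.5 mm and 10.7 degrees, less where a joint would pass 70% of its speed; a pose out of reach is approached as far as the arm can. A call with a number of a shift or a turn outside -1 to 1 is refused whole. A call with a gripper value outside its range is refused whole. The fingers move at their own pace and stop on an object; "squeeze" is the grip in N (left out, the last holds). Time passes only in rows, so rows that do not move let the fingers close. It gives the time, the measured TCP pose, the force, the opening and the grip force at its end, in the units of the state.
- read_state(): the state, without advancing time (a new reading comes with each control period).
- camera(name): name is "scene" or "top" or "wrist"; returns (picture, depth): 400x640x3 uint8, red, green, blue; 400x640 float32, m along the optical axis (not along the pixel's ray), 0 where there is no reading.
- camera_model(name): a dict with "fx", "fy", "cx", "cy" (pixels), "xyz" and "attitude" of the camera in the world. Camera axes: x right, y up, looking along -z (the intrinsics and any distortion apply to the point x, -y, -z); pixel columns grow to the right and rows downward; lengths in m; the calibration is good to about 2 mm. A picture is of the moment at which its call begins: read the wrist's pose just before it. camera_model takes no time and is no camera call; for the wrist camera it gives the pose at the moment of the call.
- finish_job(): hands the job in; it is judged then, once.
The state is a dict: "time": time; "joint_pos": joint angles; "qd": joint speeds; "joint_torque": joint torques, N m; "position": TCP position; "eef_rot": TCP orientation; "wrist_force": force on the tool from outside, world axes, zero at the start; "wrist_torque": the same for the moment, N m; "opening": finger opening in m; "grasp_force": force on a finger pad.
Only numpy, scipy, OpenCV 4.12 (cv2) and the standard library are available. Lean on these libraries where they do the work, as an engineer would, in place of code of your own. Each camera call takes 0.05 s, during which the arm holds its last target. There are 200 camera calls.

## Task

The covered pot on the tabletop hob has finished cooking. Without lifting it, gently push it across the glass off its front cooking zone to the resting ring at the back, centred on the ring and right up against the rear rail, with its loose lid staying on; and turn the dial in front of the zone it stood on fully back to its off stop. The other zone stays on with the steel cup on it, and everything else stays where it stands.

Things in the scene. Friction and masses are not known exactly. Their poses are not given: they have to be found in the camera images.
- hob: Slim fixed tabletop hob right of the sink, 335 (x) x 240 (y) x 50 mm, flat black glass (z 50 mm) in a steel frame. Origin: centre of its underside; x points away from the robot to its rear, y to its left. Two cooking zones (double printed rings, outer radius 52) at x -30, y +57 (left) and x -30, y -57 (right); each dial stands straight in front of its zone.
- rest_mark (a point): Centre of the single printed resting ring (radius 57) with cross hairs in the glass's rear half, at x 89, y 0, z 50 mm in the hob's frame. A pot that touches the rear rail there stands centred on it.
- hob_rail: Straight steel rail along the hob's rear edge, 10 mm round bar, 196 mm long along y, its axis at x 152, z 78 mm in the hob's frame (28 mm above the glass), so its near face is at x 147. Its origin and axes are those of the hob. Fixed to the hob.
- pot: Straight-sided round steel pot without handles, outer radius 58 mm, 52 mm high, covered, 0.5 to 0.9 kg; too wide for a gripper. It starts on the left or the right cooking zone. Origin: centre of its underside, z up.
- pot_lid: Flat plain lid lying loose on the pot, radius 57 mm, without a knob; its flange sits 6 mm deep inside the rim with 2 mm play. Origin: centre of the underside of its plate, level with the pot's rim (52 mm above the pot's origin); its top is 5 mm higher.
- steel_cup: Small plain steel beaker, diameter 56, 64 mm high, on the other cooking zone. Origin: centre of its underside.
- dial_left (a joint): Angle (rad) of the dial of the left (+y) zone: 0 is its off stop, where the white line on the bar points to the rear (hob +x, at the printed off bar); it grows clockwise seen from above to 4.4. It is stiff enough to stay where it is left (about 0.04 N m).
- dial_right (a joint): Angle (rad) of the dial of the right (-y) zone, in the same sense: 0 is the off stop, growing clockwise to 4.4.
- dial_left_grip (a point): On the axis of the left dial, hob x -139, y +57, 23 mm above the glass. The dial has a round skirt (radius 20, top 7 mm above the glass) and on it a straight grip bar 38 mm long, 14 wide, its top 31 mm above the glass. The point's x axis runs along the bar to its end with the white line.
- dial_right_grip (a point): The same on the right dial, hob x -139, y -57.
- salt_shaker: Salt shaker, diameter 44, 90 mm high, on the worktop left of the hob. Origin: centre of its underside.
- pepper_mill: Dark wooden pepper mill, diameter 58, 170 mm high, on the worktop left of the hob. Origin: centre of its underside.
- jar_honey: Honey jar, diameter 71, 110 mm high, on the worktop left of the hob. Origin: centre of its underside.

How it is judged:
By the outcome, as a careful person would: the job done as asked, in the order asked, and still so for the second after the job is handed in, with the robot touching nothing.
It also fails if it takes over 61 s, if anything falls off the work surface, if the arm or the gripper's body presses on something with over 40 N, if the wrist force passes 120 N, or if a joint passes its speed limit or range.

## Working session

There is one attempt and no reset: what is moved stays moved. The work goes in short steps, Python scripts to look and compute and a tool call to move; the robot and the scene stay as the last step left them, time stands still between calls to the robot, and variables do not carry over. Pictures are saved under pics/ and viewed, at most 12 in all, crops included, and the job is handed in when it is done.

Besides the shell and the picture viewer there is one more tool, called after "Request:" as name(argument=value, ...) on one line, values as JSON. apply_moves: Moves the arm, as the interface text tells. Its arguments: {"type":"object","properties":{"deltas":{"type":"array","items":{"type":"object","properties":{"twist":{"type":"array","items":{"type":"number"}},"translation":{"type":"array","items":{"type":"number"}},"jaw":{"type":"number"}}}},"squeeze":{"type":"number"}},"required":["deltas"]}

```bash
mkdir -p pics; cat > h.py <<'E'
import numpy as np, cv2
from scipy.spatial.transform import Rotation as R
from plant import read_state, camera, camera_model, finish_job
def cap(n,f=None):
    m=camera_model(n); p,d=camera(n)
    if f: cv2.imwrite('pics/'+f,p[:,:,::-1])
    return p,d,m
def rot(m):
    a=np.array(m['attitude'],float)
    return a if a.shape==(3,3) else (R.from_rotvec(a).as_matrix() if a.size==3 else R.from_quat(a).as_matrix())
def ray(m,u,v,z):
    d=rot(m)@np.array([(u-m['cx'])/m['fx'],-(v-m['cy'])/m['fy'],-1]); o=np.array(m['xyz'])
    return o+d*(z-o[2])/d[2]
def cloud(d,m):
    v,u=np.mgrid[:d.shape[0],:d.shape[1]]
    c=np.stack([(u-m['cx'])/m['fx']*d,-(v-m['cy'])/m['fy']*d,-d],-1)
    return c@rot(m).T+np.array(m['xyz'])
E
python3 - <<'E'
from h import *
s=read_state();print({k:np.round(v,3) for k,v in s.items()})
for n in('top','scene'):
    p,d,m=cap(n,n+'0.png');print(m)
    np.savez(n+'0.npz',p=p,d=d)
E
```

```text
{'time': np.float64(0.0), 'joint_pos': array([-1.268,  0.427,  0.074,  1.607, -0.034,  1.111, -0.067]), 'qd': array([ 0.   ,  0.001,  0.001, -0.001,  0.001,  0.   ,  0.   ]), 'joint_torque': array([ 0.0000e+00, -9.4977e+01,  3.7610e+00, -4.6356e+01,  1.9000e-02,
        1.0000e-02,  0.0000e+00]), 'position': array([0.295, 0.607, 0.214]), 'eef_rot': array([-7.050e-01, -3.061e+00,  2.000e-03]), 'wrist_force': array([-0.44 ,  0.745,  0.099]), 'wrist_torque': array([ 0.015, -0.033, -0.072]), 'grasp_force': np.float64(0.0), 'opening': np.float64(0.085)}
{'fx': 503.57500770299833, 'fy': 503.57500770299833, 'cx': 316.17155311376706, 'cy': 204.67952571000444, 'xyz': array([ 0.31064714, -0.14767643,  1.17662654]), 'attitude': array([ 0.17025229, -0.18371586, -1.63029325])}
{'fx': 466.5074164864011, 'fy': 466.5074164864011, 'cx': 320.36356915722024, 'cy': 197.78410846144547, 'xyz': array([-0.03512681, -0.56836278,  0.85033102]), 'attitude': array([ 0.70542024, -0.35882462, -0.92473674])}
```

View pics/top0.png

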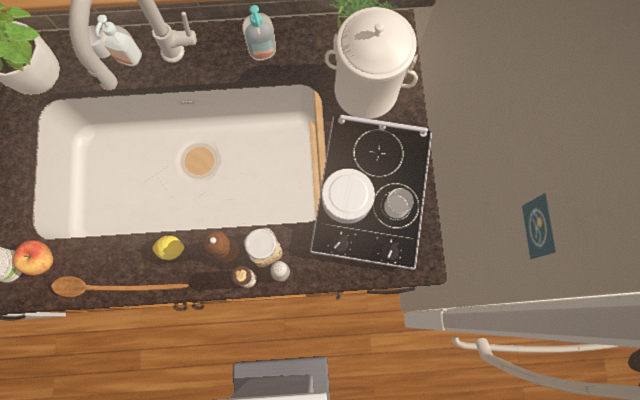

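View pics/scene0.png

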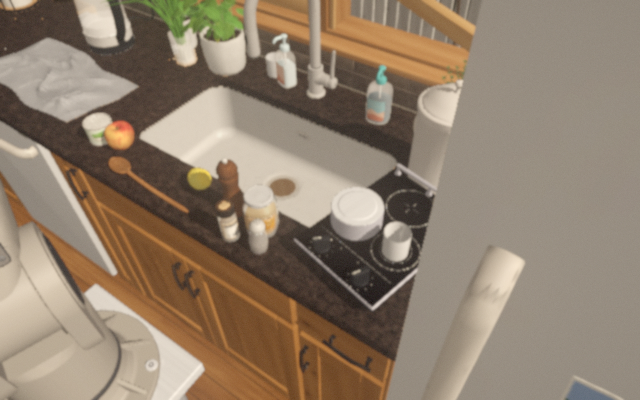

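The pot is on the left zone (top view about 348,195), the cup is on the right zone (398,203), the rest ring is at about (378,153), and the dials are at about (341,242) and (390,252). Next I'll measure these.

```bash
python3 - <<'E'
from h import *
z=np.load('top0.npz');p,d=z['p'],z['d'];m=camera_model('top')
c=cloud(d,m)
cv2.imwrite('pics/crop.png',cv2.resize(p[105:280,300:440][:,:,::-1],None,fx=4.5,fy=3.4,interpolation=cv2.INTER_CUBIC) if 0 else cv2.resize(p[110:275,300:445][:,:,::-1],None,fx=3.6,fy=3.6,interpolation=cv2.INTER_CUBIC))
for n,(u,v) in dict(rest=(378,153),zr=(397,204),dl=(341,242),dr=(390,252)).items(): print(n,ray(m,u,v,.05 if n in('rest','zr') else .07).round(4),c[v,u].round(3))
H=c[...,2]
for n,lo,hi,(a,b,e,f) in (('pot',.098,.118,(160,230,315,383)),('cup',.1,.125,(175,230,375,425))):
    M=np.zeros(H.shape,np.uint8);M[a:b,e:f]=((H>lo)&(H<hi))[a:b,e:f]
    k,l,st,cen=cv2.connectedComponentsWithStats(M);i=1+st[1:,4].argmax()
    pts=c[l==i];(x,y),r=cv2.minEnclosingCircle(pts[:,:2].astype(np.float32));print(n,x,y,r,pts[:,2].mean(),np.percentile(pts[:,2],[5,95]),len(pts))
# glass
M=(abs(H-.05)<.006)
M[:110]=0;M[275:]=0;M[:,:300]=0;M[:,445:]=0
k,l,st,cen=cv2.connectedComponentsWithStats(M.astype(np.uint8));i=1+st[1:,4].argmax()
q=c[l==i];print('glassz',np.median(q[:,2]),len(q));print(cv2.minAreaRect(q[:,:2].astype(np.float32)*1000))
# tall things
for lo in (.06,.2,.3):
  M=((H>lo)&(H<.6)).astype(np.uint8)
  k,l,st,cen=cv2.connectedComponentsWithStats(M)
  for i in range(1,k):
    if st[i,4]>60:
      b=c[l==i];print(lo,st[i],b.min(0).round(3),b.max(0).round(3))
E
```

```text
rest [ 0.6806 -0.3193  0.05  ] [ 0.68  -0.319  0.053]
zr [ 0.5553 -0.3512  0.05  ] [ 0.555 -0.351  0.053]
dl [ 0.4732 -0.2149  0.07  ] [ 0.472 -0.214  0.081]
dr [ 0.4438 -0.321   0.07  ] [ 0.443 -0.32   0.078]
pot 0.5747560262680054 -0.2365586757659912 0.05806452035903931 0.10492260434573493 [0.10100306 0.10865541] 2082
cup 0.5497732162475586 -0.34865450859069824 0.02914152666926384 0.10789867896115325 [0.1013391  0.11413015] 119
glassz 0.04939402320964459 10505
((594.3717041015625, -299.0354919433594), (238.86997985839844, 332.9200439453125), 76.74713134765625)
0.06 [   0    0  284   90 8102] [ 0.806 -0.118  0.06 ] [1.098 0.558 0.404]
0.06 [ 325    0   93  110 7454] [ 0.78  -0.413  0.06 ] [ 1.066 -0.209  0.29 ]
0.06 [  432     0   194   346 46134] [ 0.259 -0.56   0.06 ] [ 1.038 -0.481  0.6  ]
0.06 [243   5  32  45 980] [ 0.96  -0.092  0.06 ] [ 1.029 -0.019  0.178]
0.06 [ 95  15  40  41 927] [0.965 0.252 0.06 ] [1.019 0.341 0.173]
0.06 [340 115  88  19 396] [ 0.717 -0.433  0.061] [ 0.77  -0.235  0.087]
0.06 [ 322  169   53   54 2248] [ 0.517 -0.295  0.06 ] [ 0.632 -0.179  0.113]
0.06
[... 672 characters left out ...]
] [0.806 0.212 0.2  ] [0.889 0.268 0.404]
0.2 [137   0  18  11 145] [0.988 0.159 0.2  ] [1.008 0.189 0.238]
0.2 [  449     0   177   346 39208] [ 0.259 -0.56   0.2  ] [ 0.972 -0.481  0.6  ]
0.2 [  0   3  14  28 200] [0.957 0.443 0.2  ] [1.014 0.495 0.247]
0.2 [ 334    6   84   77 4809] [ 0.78  -0.399  0.2  ] [ 0.968 -0.225  0.29 ]
0.2 [  0  32  14  25 188] [0.887 0.454 0.201] [0.952 0.485 0.232]
0.2 [ 536  375  104   25 1286] [ 0.165 -0.566  0.2  ] [ 0.199 -0.543  0.514]
0.3 [  69    0   28   65 1223] [0.811 0.212 0.3  ] [0.889 0.268 0.404]
0.3 [  468     0   158   346 32847] [ 0.259 -0.56   0.3  ] [ 0.898 -0.481  0.6  ]
0.3 [561 381  79  19 987] [ 0.169 -0.565  0.301] [ 0.199 -0.543  0.514]
```

View pics/crop.png

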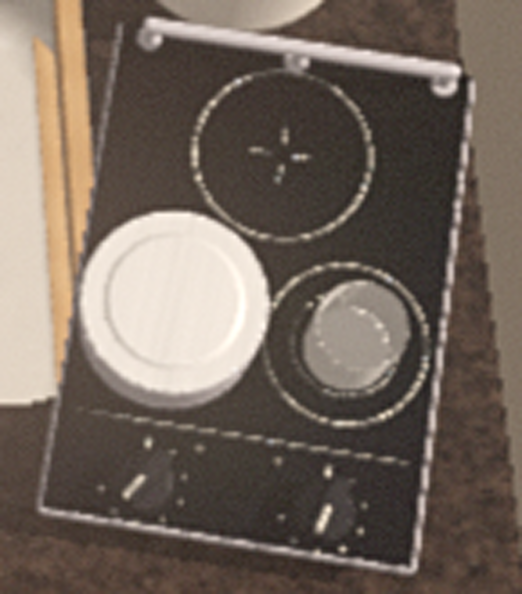

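The pot is at (0.575,-0.237) with radius 58, and the hob yaw is about -13.2°. The ring centre I predict from the rectangle matches the printed one to within 1 mm. Both dials' white lines point to the lower left (crop 133,487 and 323,517). Next I'll measure the left line's angle and work out the approach.

```bash
cat >> h.py <<'E'
C=np.array([.5944,-.299]);YAW=np.deg2rad(-13.25)
def hob(x,y): return C+np.array([[np.cos(YAW),-np.sin(YAW)],[np.sin(YAW),np.cos(YAW)]])@np.array([x,y])/1000
def tohob(p): return np.array([[np.cos(YAW),np.sin(YAW)],[-np.sin(YAW),np.cos(YAW)]])@(np.array(p)[:2]-C)*1000
def line_ang(p,m,name,y,zt=.081):
    M=np.zeros(p.shape[:2],np.uint8)
    g=hob(-139,y);best=[]
    for v,u in np.argwhere(p.min(2)>130):
        w=ray(m,u,v,zt)[:2]
        if np.hypot(*(w-g))<.020: best.append(w)
    b=np.array(best);mean=b.mean(0);d=np.linalg.svd(b-mean)[2][0]
    off=mean-g
    if d@off<0:d=-d
    return len(b),off*1000,(YAW-np.arctan2(off[1],off[0]))%(2*np.pi),(YAW-np.arctan2(d[1],d[0]))%(2*np.pi)
def plan(x,y,z,tooly_deg=None):
    s=read_state();r=R.from_rotvec(s['eef_rot']);Rm=r.as_matrix()
    dp=Rm.T@(np.array([x,y,z])-s['position'])
    print('dp tool shares',(dp/.04).round(2),'q7',s['joint_pos'][6].round(2))
    a=np.rad2deg(np.arctan2(Rm[1,1],Rm[0,1]));print('tooly',a.round(1), 'tilt',Rm[:,2].round(3))
    if tooly_deg is not None:
        dd=(tooly_deg-a+90)%180-90
        print('turn world deg',dd.round(1),'tool z shares',(-np.deg2rad(dd)/.5).round(3))
E
python3 - <<'E'
from h import *
z=np.load('top0.npz');m=camera_model('top')
for y in(57,-57):print(line_ang(z['p'],m,'',y))
print('dialL',hob(-139,57),'rest',hob(89,0),'pot in hob',tohob([.5748,-.2366]))
P=np.array([.5748,-.2366]);T=hob(89,0);d=(T-P);L=np.hypot(*d);d/=L;print(L,d,np.rad2deg(np.arctan2(d[1],d[0])))
S=P-d*.085;print(S,'end',T-d*.05)
plan(S[0],S[1],.26,90+np.rad2deg(np.arctan2(d[1],d[0])))
E
```

```text
(15, array([-1.91671105,  5.62609426]), np.float64(4.152782825971518), np.float64(3.370153988391199))
(15, array([-6.98289537,  4.68271288]), np.float64(3.5010556116618963), np.float64(3.4259022330498117))
dialL [ 0.47216471 -0.21165853] rest [ 0.68103075 -0.31939883] pot in hob [-33.38033786  56.24653807]
0.134687119424874 [ 0.78872244 -0.61474947] -37.93371832491894
[ 0.50775859 -0.1843463 ] end [ 0.64159463 -0.28866136]
dp tool shares [-13.43 -15.46  -1.14] q7 -0.07
tooly 64.1 tilt [-0.    -0.001 -1.   ]
turn world deg -12.0 tool z shares 0.418
```

Request:
apply_moves(deltas=[{"translation": [-0.3,-0.3,-0.4],"twist": [0,0,0],"jaw": 0},{"translation": [-0.6,-0.6,-0.4],"twist": [0,0,0],"jaw": 0},{"translation": [-0.73,-0.82,-0.4],"twist": [0,0,0],"jaw": 0},{"translation": [-0.73,-0.82,0],"twist": [0,0,0],"jaw": 0},{"translation": [-0.73,-0.82,0],"twist": [0,0,0],"jaw": 0},{"translation": [-0.73,-0.82,0],"twist": [0,0,0],"jaw": 0},{"translation": [-0.73,-0.82,0],"twist": [0,0,0],"jaw": 0},{"translation": [-0.73,-0.82,0],"twist": [0,0,0],"jaw": 0},{"translation": [-0.73,-0.82,0],"twist": [0,0,0],"jaw": 0},{"translation": [-0.73,-0.82,0],"twist": [0,0,0],"jaw": 0},{"translation": [-0.73,-0.82,0],"twist": [0,0,0],"jaw": 0},{"translation": [-0.73,-0.82,0],"twist": [0,0,0],"jaw": 0},{"translation": [-0.73,-0.82,0],"twist": [0,0,0],"jaw": 0},{"translation": [-0.73,-0.82,0],"twist": [0,0,0],"jaw": 0},{"translation": [-0.73,-0.82,0],"twist": [0,0,0],"jaw": 0},{"translation": [-0.73,-0.82,0],"twist": [0,0,0],"jaw": 0},{"translation": [-0.73,-0.82,0],"twist": [0,0,0],"jaw": 0},{"translation": [-0.73,-0.82,0],"twist": [0,0,0.1],"jaw": 0},{"translation": [-0.73,-0.82,0],"twist": [0,0,0.15],"jaw": 0},{"translation": [-0.6,-0.6,0],"twist": [0,0,0.17],"jaw": 0}])

```text
time: 2.6
position: [0.5185, -0.196, 0.2632]
eef_rot: [1.028, 2.968, 0.001]
wrist_force: [-0.0, 1.1, 0.5]
opening: 0.0855
grasp_force: 0.0
```

```bash
python3 - <<'E'
from h import *
s=read_state();print(s['time'],s['position'].round(4),s['joint_pos'].round(2),s['wrist_force'].round(1))
plan(.5291,-.2009,.16,52.07)
p,d,m=cap('wrist','w1.png');np.savez('w1.npz',p=p,d=d);print(m)
E
```

```text
2.6 [ 0.5185 -0.196   0.2632] [-0.37  0.22  0.73  1.85 -0.16  1.13  1.32] [-0.   1.1  0.5]
dp tool shares [-0.28  0.06  2.58] q7 1.32
tooly 51.8 tilt [ 0.001  0.001 -1.   ]
turn world deg 0.3 tool z shares -0.01
{'fx': 351.33751679339366, 'fy': 351.33751679339366, 'cx': 320.14979117934126, 'cy': 203.76009763627272, 'xyz': array([ 0.45577882, -0.14699446,  0.42174395]), 'attitude': array([-0.29124349, -0.14320772,  0.89752571])}
```

View pics/w1.png

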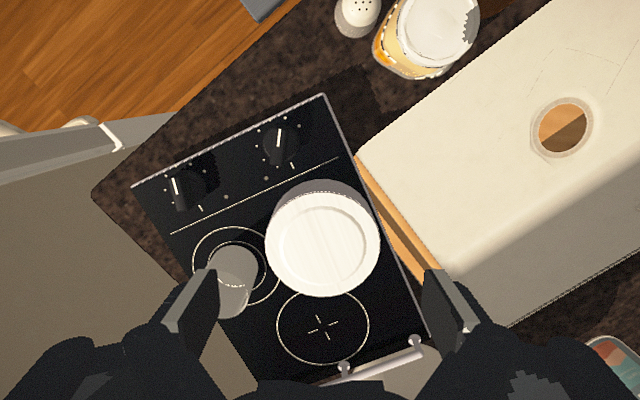

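The wrist view shows the pot lid at (322,240), the rest cross at (322,327) and the left dial at about (280,146). The stretch down behind the pot is clear. I'll check positions from this view.

```bash
python3 - <<'E'
from h import *
z=np.load('w1.npz');p,d=z['p'],z['d'];m=camera_model('wrist')
print('rest',ray(m,322,327,.05)[:2],tohob(ray(m,322,327,.05)))
c=cloud(d,m);H=c[...,2]
M=np.zeros(H.shape,np.uint8);M[170:305,255:390]=((H>.1)&(H<.118))[170:305,255:390]
k,l,st,cen=cv2.connectedComponentsWithStats(M);i=1+st[1:,4].argmax();q=c[l==i];print('pot',cv2.minEnclosingCircle(q[:,:2].astype(np.float32)),q[:,2].mean())
for y in(57,-57):print(line_ang(p,m,'',y))
cv2.imwrite('pics/w1c.png',cv2.resize(p[85:225,130:350][:,:,::-1],None,fx=3.6,fy=3.6,interpolation=cv2.INTER_CUBIC))
E
```

```text
rest [ 0.67982379 -0.32520623] [89.1562246  -5.92943549]
pot ((0.573559582233429, -0.24025024473667145), 0.0579017698764801) 0.10481736240116588
(50, array([-5.37827819,  2.6382206 ]), np.float64(3.3663815445941867), np.float64(3.412937250476365))
(51, array([-8.40957787, -0.57191633]), np.float64(2.842433350219888), np.float64(3.655421608857792))
```

View pics/w1c.png

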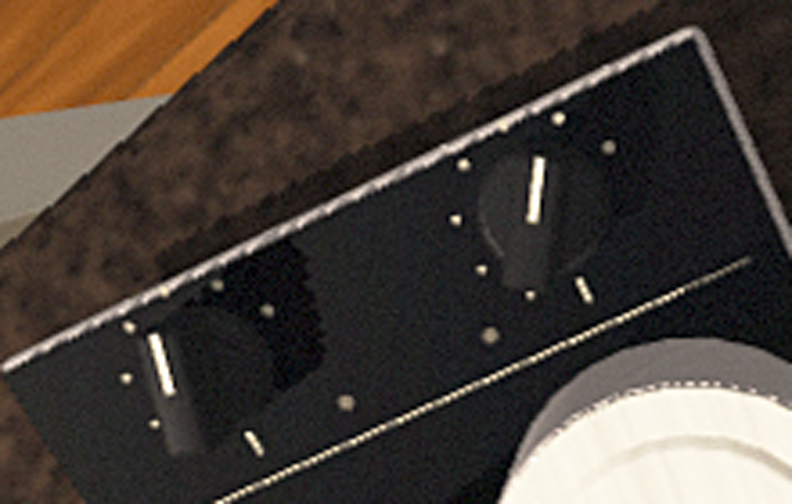

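Request:
apply_moves(deltas=[{"translation": [-0.27,0.06,0.8],"twist": [0,0,0],"jaw": 0},{"translation": [0,0,0.9],"twist": [0,0,0],"jaw": 0},{"translation": [0,0,0.9],"twist": [0,0,0],"jaw": 0},{"translation": [0,0,0],"twist": [0,0,0],"jaw": 0}])

```text
time: 3.15
position: [0.5273, -0.1984, 0.1573]
eef_rot: [-1.022, -2.967, 0.0]
wrist_force: [-0.0, -0.6, 0.3]
opening: 0.0852
grasp_force: 0.0
```

```bash
cat >> h.py <<'E'
def potpos(c):
    H=c[...,2];M=((H>.1)&(H<.118)&(abs(c[...,0]-.63)<.13)&(abs(c[...,1]+.28)<.115)).astype(np.uint8)
    k,l,st,cen=cv2.connectedComponentsWithStats(M);i=1+st[1:,4].argmax();q=c[l==i]
    return cv2.minEnclosingCircle(q[:,:2].astype(np.float32)),q[:,2].mean().round(4)
E
python3 - <<'E'
from h import *
from scipy.optimize import least_squares
for n in('wrist','top'):
    if n=='top': z=np.load('top0.npz');p,d=z['p'],z['d'];m=camera_model('top')
    else: p,d,m=cap('wrist','w2.png');np.savez('w2.npz',p=p,d=d)
    c=cloud(d,m)
    for x,y,r in((89,0,57),(-30,-57,52)):
        t=hob(x,y);vv,uu=np.nonzero(p.min(2)>90)
        w=np.array([ray(m,u,v,.05)[:2] for u,v in zip(uu,vv)]);k=abs(np.hypot(*(w-t).T)-r/1000)<.008;w=w[k]
        f=least_squares(lambda q:np.hypot(w[:,0]-q[0],w[:,1]-q[1])-r/1000,t,loss='soft_l1',f_scale=.001)
        print(n,'ring',f.x,'exp',t,len(w),tohob(f.x))
    print('pot',potpos(c))
print(line_ang(*[cap('wrist')[i] for i in(0,2)],'',57))
s=read_state();print(s['position'],s['qd'].round(3))
E
```

```text
wrist ring [ 0.68030744 -0.31897474] exp [ 0.68103075 -0.31939883] 1479 [88.19873683  0.24702534]
wrist ring [ 0.55221547 -0.34690341] exp [ 0.5521342  -0.34760661] 1940 [-30.08206928 -56.29689237]
pot (((0.5732976198196411, -0.23585771024227142), 0.05783935263752937), np.float64(0.1046))
top ring [ 0.6818235  -0.31921966] exp [ 0.68103075 -0.31939883] 230 [89.73058059  0.35610306]
top ring [ 0.55312831 -0.34666668] exp [ 0.5521342  -0.34760661] 253 [-29.2477818  -55.85724654]
pot (((0.5750107765197754, -0.2365475744009018), 0.05785573273897171), np.float64(0.105))
(101, array([-5.72282337,  4.38810609]), np.float64(3.564486180151527), np.float64(4.175264603103393))
[ 0.5296777  -0.19885476  0.16014551] [-0.005 -0.005 -0.    -0.004 -0.002 -0.007  0.   ]
```

Request:
apply_moves(deltas=[{"translation": [0,-0.05,0.5],"twist": [0,0,0],"jaw": 0},{"translation": [0,0,0.5],"twist": [0,0,0],"jaw": 0},{"translation": [0,0,0.5],"twist": [0,0,0],"jaw": 0},{"translation": [0,0,0.3],"twist": [0,0,0],"jaw": 0},{"translation": [0,0,0.25],"twist": [0,0,0],"jaw": 0},{"translation": [0,0,0],"twist": [0,0,0],"jaw": 0},{"translation": [0,0,0],"twist": [0,0,0],"jaw": 0},{"translation": [0,0,0],"twist": [0,0,0],"jaw": 0}])

```text
time: 4.3
position: [0.5282, -0.1999, 0.0768]
eef_rot: [1.022, 2.97, 0.0]
wrist_force: [-0.4, -0.3, -0.5]
opening: 0.0853
grasp_force: 0.0
```

```bash
python3 - <<'E'
from h import *
s=read_state();print(s['position'],s['wrist_force'])
p,d,m=cap('wrist','w3.png');print(potpos(cloud(d,m)))
T=np.array([.681,-.3192]);P=np.array([.574,-.2362]);print(tohob(P))
E
```

```text
[ 0.52823899 -0.19994961  0.07682113] [-0.39108699 -0.31902881 -0.45485415]
(((0.5627666711807251, -0.2271844744682312), 0.05569913610816002), np.float64(0.1043))
[-34.25072142  56.45252946]
```

View pics/w3.png

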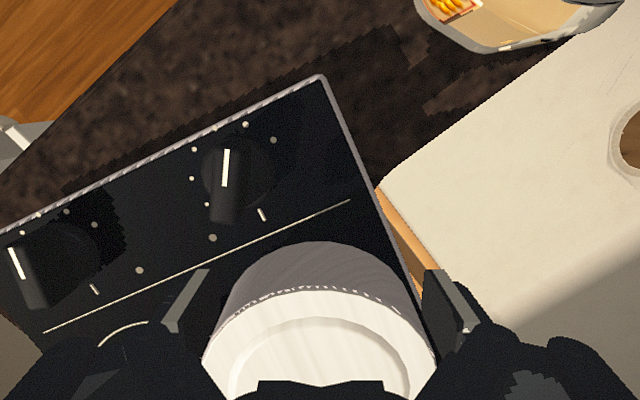

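The view shows the pot at (320,320) centred between the open fingers at (185,310) and (455,310). Pushing slowly.

Request:
apply_moves(deltas=[{"translation": [-0.05,0,0],"twist": [0,0,0],"jaw": 0},{"translation": [-0.05,0,0],"twist": [0,0,0],"jaw": 0},{"translation": [-0.05,0,0],"twist": [0,0,0],"jaw": 0},{"translation": [-0.05,0,0],"twist": [0,0,0],"jaw": 0},{"translation": [-0.05,0,0],"twist": [0,0,0],"jaw": 0},{"translation": [-0.05,0,0],"twist": [0,0,0],"jaw": 0},{"translation": [-0.07,0,0],"twist": [0,0,0],"jaw": 0},{"translation": [-0.1,0,0],"twist": [0,0,0],"jaw": 0},{"translation": [-0.1,0,0],"twist": [0,0,0],"jaw": 0},{"translation": [-0.1,0,0],"twist": [0,0,0],"jaw": 0},{"translation": [-0.1,0,0],"twist": [0,0,0],"jaw": 0},{"translation": [-0.1,0,0],"twist": [0,0,0],"jaw": 0},{"translation": [-0.1,0,0],"twist": [0,0,0],"jaw": 0},{"translation": [-0.1,0,0],"twist": [0,0,0],"jaw": 0},{"translation": [-0.1,0,0],"twist": [0,0,0],"jaw": 0},{"translation": [-0.1,0,0],"twist": [0,0,0],"jaw": 0},{"translation": [-0.1,0,0],"twist": [0,0,0],"jaw": 0},{"translation": [-0.1,0,0],"twist": [0,0,0],"jaw": 0},{"translation": [-0.07,0,0],"twist": [0,0,0],"jaw": 0},{"translation": [-0.04,0,0],"twist": [0,0,0],"jaw": 0}])

```text
time: 6.85
position: [0.5778, -0.2389, 0.0763]
eef_rot: [-1.022, -2.971, 0.0]
wrist_force: [-0.5, -0.6, -0.4]
opening: 0.0853
grasp_force: 0.0
```

```bash
python3 - <<'E'
from h import *
s=read_state();print(s['position'],s['wrist_force'])
p,d,m=cap('top','t4.png');c=cloud(d,m);r=potpos(c);print(r)
d=np.array([.788,-.615]);print((np.array(r[0][0])-s['position'][:2])@d)
E
```

```text
[ 0.57784834 -0.23890151  0.07629711] [-0.51232821 -0.59913964 -0.42249169]
(((0.5321470499038696, -0.2548731565475464), 0.03228524699807167), np.float64(0.1047))
-0.026190051595377167
```

View pics/t4.png

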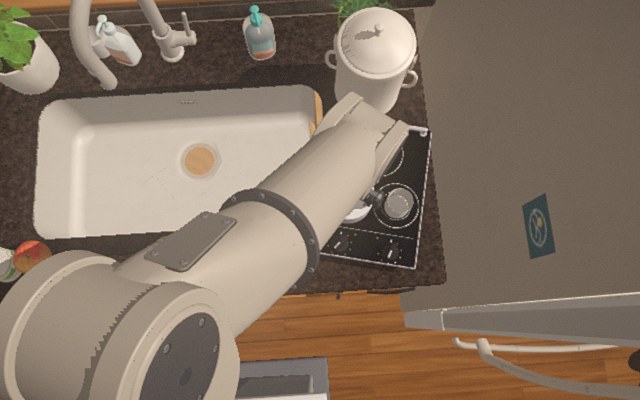

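The arm now hides the pot. I'll check the pot in the wrist view, and the clearance between the wrist link and the big stockpot from depth.

```bash
python3 - <<'E'
from h import *
p,d,m=cap('wrist','w5.png');np.savez('w5.npz',p=p,d=d);c=cloud(d,m);s=read_state()
q=c[(c[...,2]>.1)&(c[...,2]<.112)&(d>.1)];q=q[np.hypot(*(q[:,:2]-s['position'][:2]).T)<.12]
print(len(q),q.min(0),q.max(0))
from scipy.optimize import least_squares
dd=np.array([.788,-.615]);n=np.array([.615,.788]);a=(q[:,:2]-s['position'][:2])@dd;b=(q[:,:2]-s['position'][:2])@n
e=[]
for t in np.arange(-.035,.036,.005):
    k=abs(b-t)<.0025
    if k.sum()>3:e.append((t,np.percentile(a[k],1)))
e=np.array(e);f=least_squares(lambda v:np.hypot(e[:,1]-v[0],e[:,0]-v[1])-.057,[.05,0]);print('pot rel along,lat',f.x,abs(f.fun).max())
P=s['position'][:2]+dd*f.x[0]+n*f.x[1];print(P,tohob(P))
t,td,tm=cap('top');C1=cloud(td,tm)
v=np.load('top0.npz')['d'];C0=cloud(v,tm);ch=abs(C1[...,2]-C0[...,2])>.02
A=C1[ch&(td>0)];A=A[(A[:,0]>.66)]
for x in np.arange(.66,.86,.02):
    k=abs(A[:,0]-x)<.01
    if k.any():print(round(x,2),A[k].min(0).round(3),A[k].max(0).round(3))
E
```

```text
51036 [ 0.51609128 -0.34486254  0.10000004] [ 0.63036442 -0.17878775  0.1119994 ]
pot rel along,lat [-0.00464774 -0.00059011] 0.00039014886055856873
[ 0.57378678 -0.23646329] [-34.39792177  56.14738266]
0.66 [ 0.664 -0.487 -0.234] [0.668 0.528 0.417]
0.68 [ 0.671 -0.487 -0.236] [0.689 0.529 0.516]
0.7 [ 0.691 -0.487 -0.237] [0.71  0.474 0.567]
0.72 [ 0.711 -0.486 -0.239] [0.73  0.481 0.507]
0.74 [ 0.732 -0.486 -0.237] [0.747 0.518 0.448]
0.76 [ 0.752 -0.486 -0.24 ] [0.768 0.591 0.423]
0.78 [ 0.771 -0.486 -0.239] [0.789 0.547 0.218]
0.8 [ 0.792 -0.486 -0.239] [0.81  0.572 0.232]
0.82 [ 0.812 -0.487 -0.243] [0.83  0.532 0.426]
0.84 [ 0.83  -0.486 -0.239] [0.85  0.559 0.375]
```

View pics/w5.png

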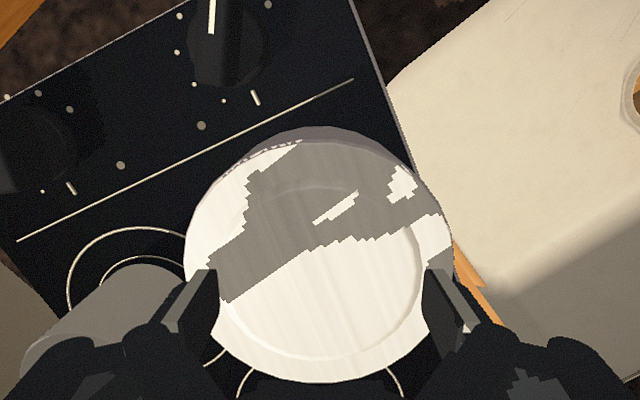

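The pot hasn't moved. It is still at (0.574,-0.236), and the fingers at (205,290) and (435,290) lie over the lid edge. I'll get the actual fingertip height from depth.

```bash
python3 - <<'E'
from h import *
z=np.load('w5.npz');d=z['d'];m=camera_model('wrist');s=read_state();print(s['position'],s['joint_pos'].round(2),s['wrist_force'])
c=cloud(d,m);Rm=R.from_rotvec(s['eef_rot']).as_matrix();t=(c-s['position'])@Rm
for v,u in((275,205),(285,215),(310,205),(320,180),(300,190),(340,170),(275,435),(300,440),(320,470),(240,320),(380,320)):print((u,v),d[v,u].round(3),'world',c[v,u].round(3),'tool',t[v,u].round(3))
E
```

```text
[ 0.57772055 -0.23879287  0.07626826] [-0.15  0.57  0.59  1.86 -0.41  0.84  1.56] [0.55033199 0.61397219 0.6980756 ]
(205, 275) 0.136 world [ 0.541 -0.267  0.114] tool [ 0.011 -0.044 -0.038]
(215, 285) 0.143 world [ 0.548 -0.27   0.109] tool [ 0.004 -0.043 -0.033]
(205, 310) 0.13 world [ 0.55  -0.271  0.123] tool [ 0.002 -0.043 -0.047]
(180, 320) 0.109 world [ 0.542 -0.266  0.143] tool [ 0.012 -0.043 -0.066]
(190, 300) 0.12 world [ 0.541 -0.267  0.131] tool [ 0.011 -0.044 -0.055]
(170, 340) 0.1 world [ 0.542 -0.265  0.152] tool [ 0.012 -0.043 -0.075]
(435, 275) 0.135 world [ 0.595 -0.197  0.115] tool [ 0.012  0.044 -0.039]
(440, 300) 0.125 world [ 0.597 -0.2    0.126] tool [ 0.008  0.043 -0.05 ]
(470, 320) 0.109 world [ 0.597 -0.195  0.142] tool [ 0.012  0.046 -0.066]
(320, 240) 0.139 world [ 0.559 -0.225  0.107] tool [ 0.023 -0.    -0.031]
(320, 380) 0.165 world [ 0.617 -0.27   0.103] tool [-0.05   0.    -0.027]
```

```bash
python3 - <<'E'
from h import *
z=np.load('w2.npz');d=z['d']
p,dw,m=None,None,camera_model('wrist');s=read_state()
Rm=R.from_rotvec(s['eef_rot']).as_matrix()
# camera-in-tool fixed: tool coords straight from current relation
t=(cloud(d,m)-s['position'])@Rm
for sg in(-1,1):
    k=(abs(sg*t[...,1]-.046)<.012)&(abs(t[...,0])<.03)&(t[...,2]<.03)&(d>0)
    q=t[k];print(sg,len(q),np.percentile(q[:,2],[50,95,99,100]).round(4),q.min(0).round(4),q.max(0).round(4))
print('cam in tool',(np.array(m['xyz'])-s['position'])@Rm)
E
```

```text
-1 8007 [-0.0741 -0.0373 -0.0318 -0.0283] [-0.0111 -0.058  -0.1014] [ 0.0193 -0.034  -0.0283]
1 7968 [-0.074  -0.0373 -0.0316 -0.0289] [-0.0113  0.034  -0.1016] [ 0.0191  0.058  -0.0289]
cam in tool [ 7.95715672e-02 -1.56634276e-04 -1.58619443e-01]
```

In the wrist view the open fingertips end about 29 mm behind the reported TCP, not ahead of it, so they passed just over the lid. I'll lift, back off, and go down with the height corrected while checking force.

Request:
apply_moves(deltas=[{"translation": [0,0,-0.4],"twist": [0,0,0],"jaw": 0},{"translation": [0,0,-0.6],"twist": [0,0,0],"jaw": 0},{"translation": [0.4,0,0],"twist": [0,0,0],"jaw": 0},{"translation": [0.6,0,0],"twist": [0,0,0],"jaw": 0},{"translation": [0.57,0,0],"twist": [0,0,0],"jaw": 0},{"translation": [0,0,0],"twist": [0,0,0],"jaw": 0},{"translation": [0,0,0],"twist": [0,0,0],"jaw": 0},{"translation": [0,0,0.5],"twist": [0,0,0],"jaw": 0},{"translation": [0,0,0.5],"twist": [0,0,0],"jaw": 0},{"translation": [0,0,0.2],"twist": [0,0,0],"jaw": 0},{"translation": [0,0,0.1],"twist": [0,0,0],"jaw": 0},{"translation": [0,0,0.1],"twist": [0,0,0],"jaw": 0},{"translation": [0,0,0],"twist": [0,0,0],"jaw": 0}])

```text
time: 8.62
position: [0.5283, -0.2002, 0.0604]
eef_rot: [1.022, 2.971, -0.0]
wrist_force: [0.3, 0.6, 0.2]
opening: 0.0855
grasp_force: 0.0
```

```bash
python3 - <<'E'
from h import *
s=read_state();print(s['position'],s['wrist_force'])
p,d,m=cap('wrist');t=(cloud(d,m)-s['position'])@R.from_rotvec(s['eef_rot']).as_matrix();w=cloud(d,m)
k=(abs(abs(t[...,1])-.046)<.012)&(abs(t[...,0])<.012)&(t[...,2]<-.02)&(d>0);print('tip z',np.percentile(w[k][:,2],[0,1]))
p,d,m=cap('scene','s6.png');cv2.imwrite('pics/s6c.png',cv2.resize(p[120:310,200:460][:,:,::-1],None,fx=3,fy=3))
E
```

```text
[ 0.52831783 -0.20015164  0.06037262] [0.32269974 0.56352098 0.20015056]
tip z [0.0805368  0.09087784]
```

View pics/s6c.png

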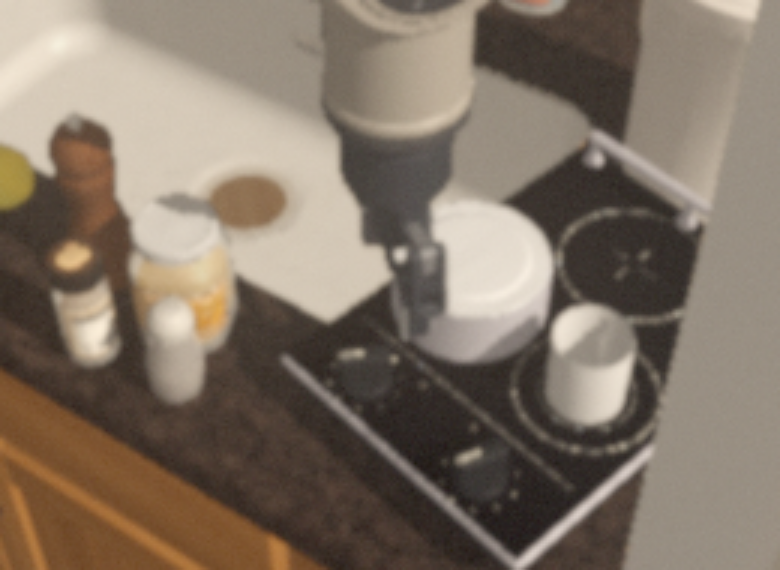

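```bash
python3 - <<'E'
from h import *
m=camera_model('scene');s=read_state();A=rot(m)
n=np.array([.615,.788])
for off in(-.05,):
  for z in(.05,.06,.07,.08,.09,.1,.12):
    w=np.array([*(s['position'][:2]+off*n),z]);q=A.T@(w-m['xyz']);print(z,(m['cx']+m['fx']*q[0]/-q[2]).round(1),(m['cy']-m['fy']*q[1]/-q[2]).round(1))
p,d,mm=cap('scene');c=cloud(d,m)
for u,v in((338,222),(340,226),(340,230),(341,234),(345,225),(345,228)):print(u,v,c[v,u].round(3),p[v,u])
E
```

```text
0.05 338.6 243.7
0.06 338.7 240.9
0.07 338.7 237.9
0.08 338.8 235.0
0.09 338.9 232.0
0.1 339.0 228.9
0.12 339.1 222.7
338 222 [ 0.476 -0.25   0.15 ] [86 78 77]
340 226 [ 0.492 -0.245  0.118] [86 82 77]
340 230 [ 0.495 -0.244  0.102] [87 79 76]
341 234 [ 0.519 -0.232  0.056] [130 121 117]
345 225 [ 0.517 -0.242  0.096] [125 118 111]
345 228 [ 0.517 -0.242  0.085] [147 136 131]
```

The scene camera agrees: the tips are at about z 0.088, 28 mm above the TCP. I'll go 23 mm lower and then push.

Request:
apply_moves(deltas=[{"translation": [0,0,0.2],"twist": [0,0,0],"jaw": 0},{"translation": [0,0,0.2],"twist": [0,0,0],"jaw": 0},{"translation": [0,0,0.18],"twist": [0,0,0],"jaw": 0},{"translation": [0,0,0],"twist": [0,0,0],"jaw": 0},{"translation": [-0.05,0,0],"twist": [0,0,0],"jaw": 0},{"translation": [-0.05,0,0],"twist": [0,0,0],"jaw": 0},{"translation": [-0.05,0,0],"twist": [0,0,0],"jaw": 0},{"translation": [-0.05,0,0],"twist": [0,0,0],"jaw": 0},{"translation": [-0.05,0,0],"twist": [0,0,0],"jaw": 0},{"translation": [-0.05,0,0],"twist": [0,0,0],"jaw": 0},{"translation": [-0.05,0,0],"twist": [0,0,0],"jaw": 0},{"translation": [-0.05,0,0],"twist": [0,0,0],"jaw": 0},{"translation": [-0.05,0,0],"twist": [0,0,0],"jaw": 0},{"translation": [-0.05,0,0],"twist": [0,0,0],"jaw": 0}])

```text
time: 10.52
position: [0.543, -0.2117, 0.0368]
eef_rot: [-1.021, -2.968, -0.001]
wrist_force: [-6.9, 4.4, 4.5]
opening: 0.0851
grasp_force: 4.0
```

```bash
cat >> h.py <<'E'
def potrel():
    from scipy.optimize import least_squares
    p,d,m=cap('wrist');c=cloud(d,m);s=read_state();Rm=R.from_rotvec(s['eef_rot']).as_matrix()
    q=c[(c[...,2]>.1)&(c[...,2]<.112)&(d>.1)]-s['position'];a=-(q@Rm)[:,0];b=(q@Rm)[:,1]
    e=[]
    for t in np.arange(-.03,.031,.005):
        k=(abs(b-t)<.0025)&(a<.03)
        if k.sum()>3:e.append((t,np.percentile(a[k],1)))
    e=np.array(e);f=least_squares(lambda v:np.hypot(e[:,1]-v[0],e[:,0]-v[1])-.057,[.05,0])
    P=s['position']+Rm@np.array([-f.x[0],f.x[1],0]);print('TCP',s['position'].round(4),'F',s['wrist_force'].round(1),'rel',f.x.round(4),'res',abs(f.fun).max().round(4),'pot',P.round(4),'hob',tohob(P).round(1))
E
python3 -c "
from h import *
potrel()"
```

```text
TCP [ 0.5433 -0.2119  0.0369] F [-5.   3.6  2.9] rel [0.0473 0.0001] res 0.0004 pot [ 0.5807 -0.2409  0.0368] hob [-26.6  53.4]
```

Request:
apply_moves(deltas=[{"translation": [-0.05,0,0],"twist": [0,0,0],"jaw": 0},{"translation": [-0.08,0,0],"twist": [0,0,0],"jaw": 0},{"translation": [-0.1,0,0],"twist": [0,0,0],"jaw": 0},{"translation": [-0.1,0,0],"twist": [0,0,0],"jaw": 0},{"translation": [-0.1,0,0],"twist": [0,0,0],"jaw": 0},{"translation": [-0.1,0,0],"twist": [0,0,0],"jaw": 0},{"translation": [-0.1,0,0],"twist": [0,0,0],"jaw": 0},{"translation": [-0.1,0,0],"twist": [0,0,0],"jaw": 0},{"translation": [-0.1,0,0],"twist": [0,0,0],"jaw": 0},{"translation": [-0.1,0,0],"twist": [0,0,0],"jaw": 0},{"translation": [-0.1,0,0],"twist": [0,0,0],"jaw": 0},{"translation": [-0.1,0,0],"twist": [0,0,0],"jaw": 0},{"translation": [-0.1,0,0],"twist": [0,0,0],"jaw": 0},{"translation": [-0.1,0,0],"twist": [0,0,0],"jaw": 0},{"translation": [-0.1,0,0],"twist": [0,0,0],"jaw": 0},{"translation": [-0.1,0,0],"twist": [0,0,0],"jaw": 0},{"translation": [-0.1,0,0],"twist": [0,0,0],"jaw": 0},{"translation": [-0.1,0,0],"twist": [0,0,0],"jaw": 0},{"translation": [-0.07,0,0],"twist": [0,0,0],"jaw": 0},{"translation": [-0.05,0,0],"twist": [0,0,0],"jaw": 0}])

```text
time: 13.08
position: [0.6015, -0.2572, 0.0368]
eef_rot: [-1.021, -2.968, -0.001]
wrist_force: [-7.5, 5.2, 5.6]
opening: 0.0857
grasp_force: 4.5
```

```bash
python3 -c "
from h import *
potrel()
s=read_state();T=np.array([.681,-.3192]);Rm=R.from_rotvec(s['eef_rot']).as_matrix();print('togo tool',Rm.T@np.array([*(T-s['position'][:2]),0])+[.0475,0,0])
t,d,m=cap('top');c=cloud(d,m);c0=cloud(np.load('top0.npz')['d'],m)
k=(abs(c[...,2]-c0[...,2])>.05)&(c[...,0]>.6)&(c[...,2]>.06)&(c[...,1]<-.1)
q=c[k];print(len(q))
for x in np.arange(.6,.86,.03):
    b=q[abs(q[:,0]-x)<.015]
    if len(b):print(round(x,2),b.min(0).round(3),b.max(0).round(3))
"
```

```text
TCP [ 0.6017 -0.2574  0.0368] F [-6.   5.3  5. ] rel [0.0473 0.0002] res 0.0004 pot [ 0.6391 -0.2863  0.0367] hob [40.6 22.6]
togo tool [-5.3073139e-02  3.3861921e-05 -2.2672223e-04]
1557
0.6 [ 0.6   -0.487  0.097] [ 0.615 -0.187  0.723]
0.63 [ 0.615 -0.487  0.099] [ 0.645 -0.198  0.697]
0.66 [ 0.645 -0.486  0.114] [ 0.674 -0.225  0.635]
0.69 [ 0.679 -0.486  0.126] [ 0.704 -0.485  0.568]
0.72 [ 0.708 -0.486  0.253] [ 0.73  -0.485  0.507]
0.75 [ 0.737 -0.487  0.185] [ 0.763 -0.485  0.447]
0.78 [ 0.785 -0.341  0.125] [ 0.794 -0.3    0.234]
0.81 [ 0.797 -0.486  0.078] [ 0.822 -0.258  0.427]
0.84 [ 0.826 -0.486  0.104] [ 0.852 -0.24   0.315]
```

Request:
apply_moves(deltas=[{"translation": [-0.05,0,0],"twist": [0,0,0],"jaw": 0},{"translation": [-0.1,0,0],"twist": [0,0,0],"jaw": 0},{"translation": [-0.1,0,0],"twist": [0,0,0],"jaw": 0},{"translation": [-0.1,0,0],"twist": [0,0,0],"jaw": 0},{"translation": [-0.1,0,0],"twist": [0,0,0],"jaw": 0},{"translation": [-0.1,0,0],"twist": [0,0,0],"jaw": 0},{"translation": [-0.1,0,0],"twist": [0,0,0],"jaw": 0},{"translation": [-0.1,0,0],"twist": [0,0,0],"jaw": 0},{"translation": [-0.1,0,0],"twist": [0,0,0],"jaw": 0},{"translation": [-0.1,0,0],"twist": [0,0,0],"jaw": 0},{"translation": [-0.1,0,0],"twist": [0,0,0],"jaw": 0},{"translation": [-0.08,0,0],"twist": [0,0,0],"jaw": 0},{"translation": [-0.05,0,0],"twist": [0,0,0],"jaw": 0},{"translation": [-0.03,0,0],"twist": [0,0,0],"jaw": 0},{"translation": [-0.02,0,0],"twist": [0,0,0],"jaw": 0}])

```text
time: 15.05
position: [0.6403, -0.2874, 0.0368]
eef_rot: [-1.021, -2.968, -0.001]
wrist_force: [-7.9, 6.2, 5.3]
opening: 0.0856
grasp_force: 4.7
```

```bash
python3 -c "
from h import *
potrel()
s=read_state();T=np.array([.681,-.3192]);Rm=R.from_rotvec(s['eef_rot']).as_matrix();print('togo tool',Rm.T@np.array([*(T-s['position'][:2]),0])+[.0475,0,0])"
```

```text
TCP [ 0.6403 -0.2875  0.0368] F [-6.9  4.7  5.2] rel [0.0475 0.0002] res 0.0004 pot [ 0.6779 -0.3166  0.0367] hob [85.3  2. ]
togo tool [-4.06182895e-03  6.47532220e-06 -1.24819038e-04]
```

Pushing the last few mm in 0.8 mm steps and watching the force.

Request:
apply_moves(deltas=[{"translation": [-0.02,0,0],"twist": [0,0,0],"jaw": 0},{"translation": [-0.02,0,0],"twist": [0,0,0],"jaw": 0},{"translation": [-0.02,0,0],"twist": [0,0,0],"jaw": 0},{"translation": [-0.02,0,0],"twist": [0,0,0],"jaw": 0},{"translation": [0,0,0],"twist": [0,0,0],"jaw": 0}])

```text
time: 15.72
position: [0.6424, -0.2891, 0.0368]
eef_rot: [-1.021, -2.968, -0.002]
wrist_force: [-9.1, 7.1, 7.6]
opening: 0.0855
grasp_force: 6.5
```

```bash
python3 -c "
from h import *
potrel()"
```

```text
TCP [ 0.6424 -0.2891  0.0368] F [-9.5  6.9  6.9] rel [0.0474 0.0004] res 0.0005 pot [ 0.68   -0.3179  0.0366] hob [87.7  1.2]
```

Request:
apply_moves(deltas=[{"translation": [-0.02,0,0],"twist": [0,0,0],"jaw": 0},{"translation": [-0.02,0,0],"twist": [0,0,0],"jaw": 0},{"translation": [0,0,0],"twist": [0,0,0],"jaw": 0}])

```text
time: 16.15
position: [0.6427, -0.2893, 0.0366]
eef_rot: [-1.02, -2.966, -0.003]
wrist_force: [-17.3, 12.4, 12.3]
opening: 0.0854
grasp_force: 12.1
```

```bash
python3 -c "
from h import *
potrel()"
```

```text
TCP [ 0.6426 -0.2893  0.0366] F [-16.8  12.3  11.9] rel [0.0472 0.0001] res 0.0004 pot [ 0.6799 -0.3183  0.0363] hob [87.6  0.8]
```

The pot is against the rail: force went from 8 to 24 N with no more movement. Next I'll back straight off, lift, and look at the pot and dial.

Request:
apply_moves(deltas=[{"translation": [0.05,0,0],"twist": [0,0,0],"jaw": 0},{"translation": [0.1,0,0],"twist": [0,0,0],"jaw": 0},{"translation": [0.3,0,0],"twist": [0,0,0],"jaw": 0},{"translation": [0.6,0,0],"twist": [0,0,0],"jaw": 0},{"translation": [0.1,0,-0.5],"twist": [0,0,0],"jaw": 0},{"translation": [0,0,-0.9],"twist": [0,0,0],"jaw": 0},{"translation": [0,0,-0.9],"twist": [0,0,0],"jaw": 0},{"translation": [0.5,-0.3,-0.6],"twist": [0,0,0],"jaw": 0},{"translation": [0.8,-0.4,0],"twist": [0,0,0],"jaw": 0},{"translation": [0.8,-0.4,0],"twist": [0,0,0],"jaw": 0},{"translation": [0.3,0,0],"twist": [0,0,0],"jaw": 0},{"translation": [0,0,0],"twist": [0,0,0],"jaw": 0},{"translation": [0,0,0],"twist": [0,0,0],"jaw": 0}])

```text
time: 17.82
position: [0.5072, -0.2386, 0.1535]
eef_rot: [1.021, 2.97, -0.0]
wrist_force: [0.6, -0.7, -0.3]
opening: 0.0851
grasp_force: 0.0
```

```bash
python3 - <<'E'
from h import *
s=read_state();print(s['position'],s['joint_pos'].round(2))
p,d,m=cap('wrist','w8.png');np.savez('w8.npz',p=p,d=d)
r=potpos(cloud(d,m));print('wrist pot',r,tohob(r[0][0]))
print(line_ang(p,m,'',57))
t,td,tm=cap('top');r=potpos(cloud(td,tm));print('top pot',r,tohob(r[0][0]))
g=hob(-139,57);c=cloud(d,m)
q=c[(np.hypot(c[...,0]-g[0],c[...,1]-g[1])<.03)&(c[...,2]>.073)&(c[...,2]<.09)]
b=cv2.minAreaRect((q[:,:2]*1000).astype(np.float32));print('bar',b,q[:,2].max(),g)
E
```

```text
[ 0.50716798 -0.2385861   0.1535243 ] [-0.22  0.36  0.67  1.96 -0.28  0.92  1.51]
wrist pot (((0.5483593940734863, -0.3473842740058899), 0.02897861786186695), np.float64(0.1064)) [-33.72527634 -57.64877363]
(129, array([-3.1268494 ,  4.55518713]), np.float64(3.8795676307183906), np.float64(3.472442581907473))
top pot (((0.707565426826477, -0.3389391303062439), 0.04621564596891403), np.float64(0.1046)) [119.30694353 -12.93836097]
bar ((471.9869689941406, -211.69944763183594), (14.01162052154541, 38.27682876586914), 42.98565673828125) 0.08188785889101269 [ 0.47216471 -0.21165853]
```

View pics/w8.png

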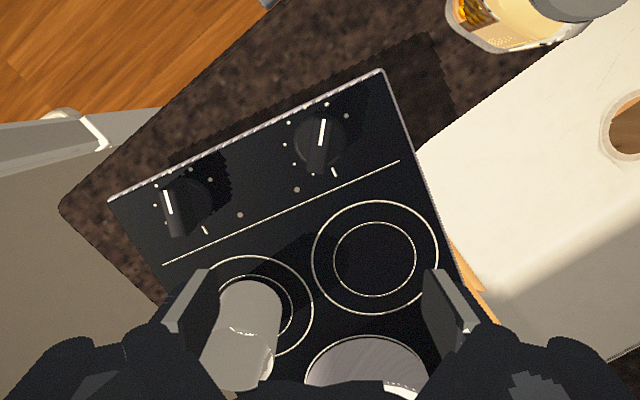

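The bar measures 14 × 38 mm with its centre at (0.472,-0.2117), and its white end points to world 133°, which gives a dial angle of 3.73 rad. The pot is seen at the rail at the bottom (365,370), and the zone at (375,258) is clear. Now I'll move over the dial.

Request:
apply_moves(deltas=[{"translation": [0.4,0,0.3],"twist": [0,0,0],"jaw": 0.4},{"translation": [0.5,0,0.3],"twist": [0,0,0],"jaw": 0.4},{"translation": [0.2,0,0.4],"twist": [0,0,0.1],"jaw": 0.4},{"translation": [0,0,0],"twist": [0,0,0.214],"jaw": 0.4},{"translation": [0,0,0],"twist": [0,0,0],"jaw": 0.4},{"translation": [0,0,0],"twist": [0,0,0],"jaw": 0.4},{"translation": [0,0,0],"twist": [0,0,0],"jaw": 0.4}])

```text
time: 18.8
position: [0.4714, -0.2116, 0.1132]
eef_rot: [1.25, 2.882, -0.0]
wrist_force: [0.4, -0.6, 0.2]
opening: 0.0511
grasp_force: 0.0
```

```bash
python3 - <<'E'
from h import *
s=read_state();print(s['time'],s['opening'],s['position'],s['joint_pos'].round(3))
plan(.472,-.2117,.048,43)
p,d,m=cap('wrist');t=(cloud(d,m)-s['position'])@R.from_rotvec(s['eef_rot']).as_matrix()
k=(abs(abs(t[...,1])-.028)<.012)&(abs(t[...,0])<.012)&(t[...,2]<.0)&(d>0)
print('tip',np.sort(t[k][:,2])[-200::40],k.sum())
c=cloud(d,m);q=c[(np.hypot(c[...,0]-.472,c[...,1]+.2117)<.025)&(c[...,2]>.073)&(c[...,2]<.09)]
print(cv2.minAreaRect((q[:,:2]*1000).astype(np.float32)))
E
```

```text
18.8 0.05108506786092905 [ 0.47144465 -0.21158864  0.11322521] [-0.275  0.356  0.697  2.084 -0.315  0.805  1.364]
dp tool shares [-0.01  0.01  1.63] q7 1.36
tooly 43.1 tilt [ 0. -0. -1.]
turn world deg -0.1 tool z shares 0.003
tip [-0.02431845 -0.02364858 -0.02288143 -0.02200916 -0.02072744] 5770
((471.46807861328125, -211.18218994140625), (13.499175071716309, 37.52958297729492), 43.768341064453125)
```

Turning the tool counter-clockwise raises q7, so I'll turn it back half a turn first (q7 ≈ -1.78). The whole 3.73 rad then fits in one grip.

Request:
apply_moves(deltas=[{"translation": [0,0,0],"twist": [0,0,0.35],"jaw": 0.4},{"translation": [0,0,0],"twist": [0,0,0.35],"jaw": 0.4},{"translation": [0,0,0],"twist": [0,0,0.35],"jaw": 0.4},{"translation": [0,0,0],"twist": [0,0,0.35],"jaw": 0.4},{"translation": [0,0,0],"twist": [0,0,0.35],"jaw": 0.4},{"translation": [0,0,0],"twist": [0,0,0.35],"jaw": 0.4},{"translation": [0,0,0],"twist": [0,0,0.35],"jaw": 0.4},{"translation": [0,0,0],"twist": [0,0,0.35],"jaw": 0.4},{"translation": [0,0,0],"twist": [0,0,0.35],"jaw": 0.4},{"translation": [0,0,0],"twist": [0,0,0.35],"jaw": 0.4},{"translation": [0,0,0],"twist": [0,0,0.35],"jaw": 0.4},{"translation": [0,0,0],"twist": [0,0,0.35],"jaw": 0.4},{"translation": [0,0,0],"twist": [0,0,0.35],"jaw": 0.4},{"translation": [0,0,0],"twist": [0,0,0.35],"jaw": 0.4},{"translation": [0,0,0],"twist": [0,0,0.35],"jaw": 0.4},{"translation": [0,0,0],"twist": [0,0,0.35],"jaw": 0.4},{"translation": [0,0,0],"twist": [0,0,0.35],"jaw": 0.4},{"translation": [0,0,0],"twist": [0,0,0.33],"jaw": 0.4},{"translation": [0,0,0],"twist": [0,0,0],"jaw": 0.4},{"translation": [0,0,0],"twist": [0,0,0],"jaw": 0.4}])

```text
time: 21.35
position: [0.4713, -0.2114, 0.1131]
eef_rot: [-2.885, 1.244, 0.0]
wrist_force: [0.1, 0.7, -0.3]
opening: 0.0511
grasp_force: 0.0
```

```bash
python3 - <<'E'
from h import *
s=read_state();print(s['time'],s['joint_pos'].round(3),s['position'])
plan(.4718,-.2115,.048,43.2)
p,d,m=cap('wrist','w10.png')
c=cloud(d,m);q=c[(abs(c[...,2]-.105)<.012)&(abs(c[...,0]-.63)<.13)&(abs(c[...,1]+.28)<.115)]
t,td,tm=cap('top','t10.png');r=potpos(cloud(td,tm));print('top pot',r,tohob(r[0][0]))
E
```

```text
21.35 [-0.644  0.746  1.352  2.098 -0.869  1.051 -1.221] [ 0.47127401 -0.21139204  0.11311483]
dp tool shares [ 0.01 -0.01  1.63] q7 -1.22
tooly -136.6 tilt [-0.  0. -1.]
turn world deg -0.2 tool z shares 0.006
top pot (((0.6820139288902283, -0.3193509578704834), 0.05822424590587616), np.float64(0.1052)) [89.94602863  0.27194647]
```

The top view puts the pot at hob (89.9, 0.3), so it is on the ring. Now I'll go down on the dial and grip.

Request:
apply_moves(deltas=[{"translation": [0,0,0.4],"twist": [0,0,0],"jaw": 0.4},{"translation": [0,0,0.5],"twist": [0,0,0],"jaw": 0.4},{"translation": [0,0,0.4],"twist": [0,0,0],"jaw": 0.4},{"translation": [0,0,0.3],"twist": [0,0,0],"jaw": 0.4},{"translation": [0,0,0],"twist": [0,0,0],"jaw": 0.4},{"translation": [0,0,0],"twist": [0,0,0],"jaw": 0.6},{"translation": [0,0,0],"twist": [0,0,0],"jaw": 0.75},{"translation": [0,0,0],"twist": [0,0,0],"jaw": 0.9},{"translation": [0,0,0],"twist": [0,0,0],"jaw": 1},{"translation": [0,0,0],"twist": [0,0,0],"jaw": 1},{"translation": [0,0,0],"twist": [0,0,0],"jaw": 1}], squeeze=25)

```text
time: 22.82
position: [0.4715, -0.2114, 0.0495]
eef_rot: [-2.882, 1.249, -0.001]
wrist_force: [-0.3, 0.5, 5.6]
opening: 0.0137
grasp_force: 27.8
```

Gripped at 13.7 mm. Turning counter-clockwise in stages.

Request:
apply_moves(deltas=[{"translation": [0,0,0],"twist": [0,0,-0.15],"jaw": 1},{"translation": [0,0,0],"twist": [0,0,-0.3],"jaw": 1},{"translation": [0,0,0],"twist": [0,0,-0.3],"jaw": 1},{"translation": [0,0,0],"twist": [0,0,-0.3],"jaw": 1},{"translation": [0,0,0],"twist": [0,0,-0.3],"jaw": 1}])

```text
time: 23.45
position: [0.4712, -0.2121, 0.0496]
eef_rot: [3.133, -0.218, 0.001]
wrist_force: [-2.6, -4.4, 0.7]
opening: 0.0133
grasp_force: 27.2
```

```bash
python3 - <<'E'
from h import *
s=read_state();print({k:np.round(s[k],3) for k in('time','joint_pos','position','wrist_force','wrist_torque','opening','grasp_force')});plan(.4715,-.2114,.0495)
E
```

```text
{'time': np.float64(23.45), 'joint_pos': array([-0.491,  0.663,  1.057,  2.135, -0.815,  0.826, -0.628]), 'position': array([ 0.471, -0.212,  0.05 ]), 'wrist_force': array([-2.597, -4.412,  0.711]), 'wrist_torque': array([-0.861,  0.637, -0.047]), 'opening': np.float64(0.013), 'grasp_force': np.float64(27.218)}
dp tool shares [ 0.01 -0.02  0.  ] q7 -0.63
tooly -98.0 tilt [ 0.    -0.001 -1.   ]
```

Request:
apply_moves(deltas=[{"translation": [0,0,0],"twist": [0,0,-0.3],"jaw": 1},{"translation": [0,0,0],"twist": [0,0,-0.3],"jaw": 1},{"translation": [0,0,0],"twist": [0,0,-0.3],"jaw": 1},{"translation": [0,0,0],"twist": [0,0,-0.3],"jaw": 1},{"translation": [0,0,0],"twist": [0,0,-0.3],"jaw": 1},{"translation": [0,0,0],"twist": [0,0,-0.3],"jaw": 1},{"translation": [0,0,0],"twist": [0,0,-0.3],"jaw": 1},{"translation": [0,0,0],"twist": [0,0,-0.3],"jaw": 1},{"translation": [0,0,0],"twist": [0,0,-0.3],"jaw": 1}])

```text
time: 24.58
position: [0.4719, -0.2134, 0.0496]
eef_rot: [2.58, 1.785, -0.0]
wrist_force: [3.6, -11.7, -9.1]
opening: 0.0135
grasp_force: 26.0
```

Request:
apply_moves(deltas=[{"translation": [0,0,0],"twist": [0,0,-0.3],"jaw": 1},{"translation": [0,0,0],"twist": [0,0,-0.3],"jaw": 1},{"translation": [0,0,0],"twist": [0,0,-0.3],"jaw": 1},{"translation": [0,0,0],"twist": [0,0,-0.3],"jaw": 1},{"translation": [0,0,0],"twist": [0,0,-0.3],"jaw": 1},{"translation": [0,0,0],"twist": [0,0,-0.3],"jaw": 1},{"translation": [0,0,0],"twist": [0,0,-0.3],"jaw": 1},{"translation": [0,0,0],"twist": [0,0,-0.3],"jaw": 1},{"translation": [0,0,0],"twist": [0,0,-0.2],"jaw": 1},{"translation": [0,0,0],"twist": [0,0,0],"jaw": 1},{"translation": [0,0,0],"twist": [0,0,0],"jaw": 1}])

```text
time: 25.95
position: [0.4733, -0.213, 0.0496]
eef_rot: [0.98, 2.98, -0.002]
wrist_force: [11.3, -7.5, -12.9]
opening: 0.0133
grasp_force: 25.5
```

```bash
python3 - <<'E'
from h import *
s=read_state();print({k:np.round(s[k],3) for k in('time','joint_pos','position','wrist_force','wrist_torque','opening','grasp_force')});plan(.4715,-.2114,.0495,76.75)
E
```

```text
{'time': np.float64(25.95), 'joint_pos': array([-0.005,  0.413,  0.368,  2.11 , -0.239,  0.652,  1.461]), 'position': array([ 0.473, -0.213,  0.05 ]), 'wrist_force': array([ 11.279,  -7.503, -12.853]), 'wrist_torque': array([-1.815, -2.548,  0.038]), 'opening': np.float64(0.013), 'grasp_force': np.float64(25.488)}
dp tool shares [0.06 0.   0.  ] q7 1.46
tooly 53.6 tilt [ 0.004 -0.003 -1.   ]
turn world deg 23.2 tool z shares -0.808
```

Request:
apply_moves(deltas=[{"translation": [0.03,0,0],"twist": [0,0,-0.2],"jaw": 1},{"translation": [0,0,0],"twist": [0,0,-0.2],"jaw": 1},{"translation": [0,0,0],"twist": [0,0,-0.2],"jaw": 1},{"translation": [0,0,0],"twist": [0,0,-0.12],"jaw": 1},{"translation": [0,0,0],"twist": [0,0,-0.06],"jaw": 1},{"translation": [0,0,0],"twist": [0,0,0],"jaw": 1},{"translation": [0,0,0],"twist": [0,0,0],"jaw": 1}])

```text
time: 26.82
position: [0.4734, -0.2124, 0.0497]
eef_rot: [0.383, 3.112, -0.004]
wrist_force: [17.5, -10.5, -18.8]
opening: 0.0132
grasp_force: 25.2
```

```bash
python3 - <<'E'
from h import *
s=read_state();print({k:np.round(s[k],3) for k in('time','joint_pos','position','wrist_force','wrist_torque','opening','grasp_force')});plan(.4715,-.2114,.0495,76.75)
E
```

```text
{'time': np.float64(26.825), 'joint_pos': array([ 0.075,  0.401,  0.269,  2.107, -0.171,  0.647,  1.785]), 'position': array([ 0.473, -0.212,  0.05 ]), 'wrist_force': array([ 17.529, -10.47 , -18.803]), 'wrist_torque': array([-2.11 , -3.767,  0.02 ]), 'opening': np.float64(0.013), 'grasp_force': np.float64(25.194)}
dp tool shares [0.05 0.01 0.01] q7 1.78
tooly 76.0 tilt [ 0.006 -0.003 -1.   ]
turn world deg 0.8 tool z shares -0.028
```

Request:
apply_moves(deltas=[{"translation": [0,0,0],"twist": [0,0,-0.05],"jaw": 1},{"translation": [0,0,0],"twist": [0,0,-0.05],"jaw": 1},{"translation": [0,0,0],"twist": [0,0,0],"jaw": 1},{"translation": [0,0,0],"twist": [0,0,0],"jaw": 1}])

```text
time: 27.32
position: [0.4733, -0.2124, 0.0498]
eef_rot: [0.306, 3.121, -0.004]
wrist_force: [16.4, -8.5, -15.7]
opening: 0.0132
grasp_force: 29.2
```

```bash
python3 - <<'E'
from h import *
s=read_state();print({k:np.round(s[k],3) for k in('time','position','wrist_force','wrist_torque','opening','grasp_force')});plan(.4715,-.2114,.0495,76.75)
p,d,m=cap('wrist','w11.png')
cv2.imwrite('pics/w11c.png',p[:,:,::-1])
E
```

```text
{'time': np.float64(27.325), 'position': array([ 0.473, -0.212,  0.05 ]), 'wrist_force': array([ 16.36 ,  -8.519, -15.683]), 'wrist_torque': array([-1.84 , -3.563, -0.469]), 'opening': np.float64(0.013), 'grasp_force': np.float64(29.172)}
dp tool shares [0.05 0.02 0.01] q7 1.83
tooly 78.8 tilt [ 0.006 -0.003 -1.   ]
turn world deg -2.0 tool z shares 0.071
```

View pics/w11.png

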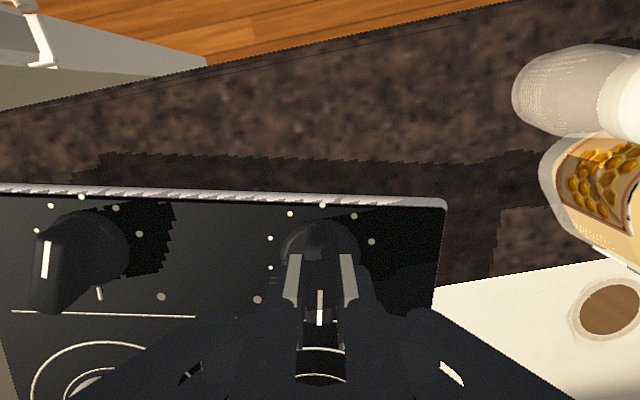

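The torque rose to 0.47 N m, against 0.04 in free turning, and the white line at (320,305) points to the off bar. The dial is at its stop. Now I'll release, lift and look.

Request:
apply_moves(deltas=[{"translation": [0,0,0],"twist": [0,0,0],"jaw": 0.7},{"translation": [0,0,0],"twist": [0,0,0],"jaw": 0.4},{"translation": [0,0,0],"twist": [0,0,0],"jaw": 0.4},{"translation": [0,0,0],"twist": [0,0,0],"jaw": 0.4},{"translation": [0,0,-0.3],"twist": [0,0,0],"jaw": 0.4},{"translation": [0,0,-0.8],"twist": [0,0,0],"jaw": 0.4},{"translation": [0,0,-1],"twist": [0,0,0],"jaw": 0.4},{"translation": [0,0,-1],"twist": [0,0,0],"jaw": 0.4},{"translation": [0,0,-1],"twist": [0,0,0],"jaw": 0.4},{"translation": [0.3,0.8,-0.5],"twist": [0,0,0],"jaw": 0.4},{"translation": [0.3,0.8,0],"twist": [0,0,0],"jaw": 0.4},{"translation": [0.2,0.8,0],"twist": [0,0,0],"jaw": 0.4},{"translation": [0,1,0],"twist": [0,0,0],"jaw": 0.4},{"translation": [0,1,0],"twist": [0,0,0],"jaw": 0.4},{"translation": [0,1,0],"twist": [0,0,0],"jaw": 0.4},{"translation": [0,0.5,0],"twist": [0,0,0],"jaw": 0.4},{"translation": [0,0,0],"twist": [0,0,0],"jaw": 0.4},{"translation": [0,0,0],"twist": [0,0,0],"jaw": 0.4}])

```text
time: 29.62
position: [0.4844, 0.0262, 0.2335]
eef_rot: [0.307, 3.126, -0.0]
wrist_force: [-0.1, -0.4, -0.1]
opening: 0.0509
grasp_force: 0.0
```

```bash
python3 - <<'E'
from h import *
s=read_state();print(s['time'],s['position'],s['wrist_force'].round(1))
t,td,tm=cap('top','t12.png');c=cloud(td,tm);r=potpos(c);print('pot',r,tohob(r[0][0]))
t0=np.load('top0.npz');c0=cloud(t0['d'],tm)
for y in(57,-57):
  g=hob(-139,y)
  for cc,pp in((c0,t0['p']),(c,t)):
    q=cc[(np.hypot(cc[...,0]-g[0],cc[...,1]-g[1])<.025)&(cc[...,2]>.07)&(cc[...,2]<.09)]
    print(y,cv2.minAreaRect((q[:,:2]*1000).astype(np.float32)),line_ang(pp,tm,'',y))
for cc in(c0,c):
  q=cc[(np.hypot(cc[...,0]-.55,cc[...,1]+.348)<.04)&(cc[...,2]>.1)&(cc[...,2]<.125)];print('cup',q.mean(0),cv2.minEnclosingCircle(q[:,:2].astype(np.float32)))
q=c[(np.hypot(c[...,0]-.681,c[...,1]+.319)<.05)];print('lid z',np.percentile(q[:,2],[1,50,99]))
cv2.imwrite('pics/t12c.png',cv2.resize(t[105:285,240:440][:,:,::-1],None,fx=3.2,fy=3.2,interpolation=cv2.INTER_CUBIC))
E
```

```text
29.625 [0.48438909 0.02615997 0.23350167] [-0.1 -0.4 -0.1]
pot (((0.6822498440742493, -0.31969746947288513), 0.057997412979602814), np.float64(0.105)) [ 9.02550842e+01 -1.12688832e-02]
57 ((473.145263671875, -211.8881378173828), (14.071842193603516, 36.84756088256836), 42.097042083740234) (15, array([-1.91671105,  5.62609426]), np.float64(4.152782825971518), np.float64(3.370153988391199))
57 ((473.6006164550781, -212.24822998046875), (13.781370162963867, 38.591163635253906), 77.03369140625) (14, array([11.54580739, -2.06943873]), np.float64(6.229283205958688), np.float64(0.0029985278930283743))
-57 ((447.0669250488281, -322.7194519042969), (14.099235534667969, 37.647274017333984), 60.004817962646484) (15, array([-6.98289537,  4.68271288]), np.float64(3.5010556116618963), np.float64(3.4259022330498117))
-57 ((447.19305419921875, -322.7781066894531), (13.991865158081055, 37.78512191772461), 60.022342681884766) (14, array([-6.46973654,  4.39156576]), np.float64(3.5066824877390825), np.float64(3.425762779230161))
cup [ 0.55049586 -0.34834949  0.10789868] ((0.5497732162475586, -0.34865450859069824), 0.02914152666926384)
cup [ 0.55101381 -0.34938246  0.10828495] ((0.5497196912765503, -0.3486386835575104), 0.02876499854028225)
lid z [0.1002248  0.105349   0.11058345]
```

View pics/t12c.png

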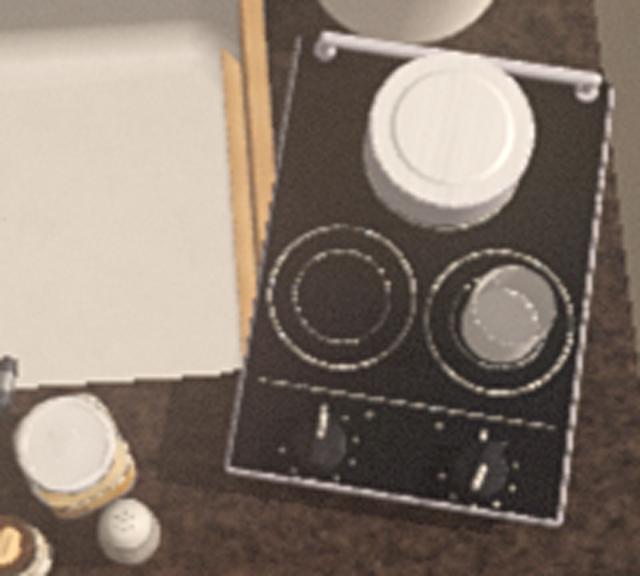

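The pot is on the ring against the rail (445,130) with its lid on. The left dial's line points to the off bar (323,420), and the right dial and the cup haven't moved. I'm handing it in.

```bash
python3 -c "
from plant import finish_job
print(finish_job())"
```

```text
the job is handed in; nothing more can be done
None
```

The job is handed in: the pot was pushed to the rest ring against the rear rail with its lid on (within about 1.5 mm of centre by camera), the left dial is at its off stop, and the cup and right dial did not move.

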